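Pack a tasting kit under its lift-up tray

ROBOT

A 6-joint arm with a two-finger parallel gripper is mounted at the origin on a cart in front of the work surface, level with it; the furniture and walls round the work are solid. World frame = base frame: x ahead of the robot, y to its left, z up, the work surface at z = 0. Lengths are in mm, angles in rad, forces in N, time in s.
With the tool pointing down it reaches from about 275 to 750 mm from the base axis. Payload 10.2 kg.
Tool frame: the origin (TCP) lies between the finger pads; the fingertips stand 8 mm ahead of it and the grasp point (between the pads) lies 11 mm behind it; z points along the fingers, x is the direction in which the jaws open and shut, and the axes are right-handed (so a half turn about z gives the same grasp; the last joint's range is limited). The gripper opens to 85 mm and grips with 20 to 120 N. Pads are 22 mm wide; open, the fingers measure 114 mm over their backs; the gripper's body (76 mm by 85 mm) begins 54 mm behind the grasp point. The pads swing forward as they close: fully open they stand 13 mm farther back than shut.
Start: joints at [1.008, 0.313, 1.498, -0, 1.331, -0.223], TCP at [174.995, 494.983, 239.294] pointing down, gripper open.
Joint ranges: [-2.94, 2.94], [-0.97, 2.17], [0.19, 2.56], [-1.23, 4.37], [0.02, 3.11], [-2.88, 2.88]. Speed limits (rad/s): [2.39, 2.39, 3.01, 3.14, 3.14, 3.14].

INTERFACE

Orientations are given as a unit quaternion [w, x, y, z].
In Python, from rig import sense, eyes, ctrl gives the robot as it stands.
- The arm moves only by the tool move_arm, never from a script. Its argument "rows" is a list that holds one entry, the list of rows, each a list of 5 numbers: the shift along the tool's x, y, z in mm, then the turn about the tool's z in units of 6 degrees (1.0 is 6 degrees), then the gripper command: -1 is shut, 1 is fully open, values between are in proportion. In form: [[[dx, dy, dz, roll, jaw], ...]]. A call has 1 to 12 rows; each row is the pose to reach, as a shift and turn from the pose measured when the call began, along the tool's axes at that moment; what a row does not reach only later rows make up. A row lasts 1/8 s, in which the tool goes at most 62.5 mm and 10.7 degrees, less where a joint would pass 70% of its speed; a pose out of reach is approached as far as the arm can. A call with a gripper value outside its range is refused whole. The fingers move at their own pace and stop on an object; "squeeze" is the grip in N (left out, the last holds). Time passes only in rows, so rows that repeat a pose let the fingers close. It gives the time, the measured TCP pose, the force and the opening at its end, in the units of the state.
- sense(): the state, without advancing time (a new reading comes with each control period).
- eyes.capture(name): name is "side" or "top"; returns a dict with "color" (400x640x3 uint8, blue, green, red), "vertical_fov" (degrees; the focal length in pixels is half the picture's height over the tangent of half this angle, whatever the lens; pixels are square), "cx", "cy" (the principal point, pixels), "xyz" and "attitude" of the camera in the world. Camera axes: x right, y down, z forward; pixel columns grow to the right and rows downward; lengths in mm; the calibration is good to about 2 mm. A picture is of the moment at which its call begins. There is no depth.
- ctrl.finish_job(): hands the job in, once; it reports no verdict.
The state is a dict: "time_s": time; "joints": joint angles; "dq": joint speeds; "tau": joint torques, N m; "eef_pos": TCP position; "ee_rot": TCP orientation; "force": force on the tool from outside, world axes, zero at the start; "wrist_torque": the same for the moment, N m; "grip_width": opening from 0.0 (shut) to 1.0 (fully open).
Only numpy, scipy, OpenCV 4.12 (cv2) and the standard library are available. Lean on these libraries where they do the work, as an engineer would, in place of code of your own. Each camera call takes 0.05 s, during which the arm holds its last target. There are 200 camera calls.

TASK

Pack the tasting kit: take the green box's tray by its wooden handle and swing it up and over to the robot's right until it rests fully open, then stand both cracker cartons upright on the floor of the big compartment underneath, behind the marker channel. Then swing the tray back down until it is fully closed on the box, lowering it gently instead of letting it drop; the piece of cheese must stay in the tray, and the jars and the foil-topped pot around must not be knocked over or pushed away.

Things in the scene. Friction and masses are not known exactly. Their poses are not given: they have to be found in the camera images.
- kit: Green steel box fixed to the worktop, 150 x 260 x 82 mm (x, y, z), walls and floor 5 mm; origin at the centre of its underside; its front (-x) faces the robot's left. Inside the front wall a channel holds two fixed markers; the 4 mm wall behind it (x -0.024 to -0.020) is 50 mm high. Behind lies the rear compartment: x -0.020 to +0.070, y +-0.125, floor z 0.005. Side links stand at y = +-0.137.
- kit_bay (a point): Centre of the rear compartment's floor, 25 mm behind the box's middle; axes as the box's. The fully raised tray still hangs over its rear part: tray front edge at box x = +0.050, underside at z = 0.163. So cartons go in through the 70 mm wide open front part with the tool leaning to the box's front side (by 25 to 35 degrees), clear of that edge.
- tray_link (a joint): Angle q of the tray's 110 mm side links, rad: 0 = tray down, 1.484 = fully up at its stop, where it rests. The tray stays level; from closed it shifts back (box +x) 0.11*(cos 0.262 - cos(0.262+q)) and up 0.11*(sin(0.262+q) - sin 0.262): 0.125 and 0.080 when fully up. Friction 0.12 N m; let go below about 1 rad it falls shut. Closing faster than 3.5 rad/s is dropping.
- tray_handle (a point): Centre of the wooden bar handle on the tray's middle line, 30 mm in front of its centre: 66 mm long along box x, 14 mm wide along y, 18 mm high; centre 57 mm above the tray's underside, 0.140 above the worktop when down. Two posts and a 4 mm divider below it; divider top 25 mm under the bar's centre. Axes as the box's.
- tray_floor (a point): Centre of the tray's floor (upper face). The aluminium tray is 150 x 260 x 30 mm, walls 4 mm, with a divider along x in the middle; weight with links about 0.45 kg.
- cheese_cut: Small yellow piece of cheese, about 41 x 56 x 31 mm, 0.07 kg, loose in the half of the tray farther from the robot (box +y); origin at the centre of its underside.
- orange_carton_center (a point): Centre of the cracker carton with the orange top: 57 (x) x 63 (y) x 70 (z) mm, 0.14 kg, standing upright at the start; this point is 35 mm above its underside, z up when upright.
- purple_carton_center (a point): Centre of the cracker carton with the purple top: 58 (x) x 64 (y) x 70 (z) mm, 0.14 kg, standing upright at the start; this point is 35 mm above its underside, z up when upright.
- honey_jar_center (a point): Bystander: glass jar with a red lid, 65 mm wide, 100 mm high; its centre.
- mustard_jar_center (a point): Bystander: squat jar with a red lid, 62 mm wide, 86 mm high; its centre.
- olive_jar_center (a point): Bystander: jar with a green lid, 63 mm wide, 109 mm high; its centre.
- sample_pot_center (a point): Bystander: white foil-topped pot, 72 mm wide, 71 mm high; its centre.

How it is judged:
By the outcome, as a careful person would: the job done as asked, in the order asked, and still so for the second after the job is handed in, with the robot touching nothing.
It also fails if it takes over 70 s, if anything falls off the work surface, if the arm or the gripper's body presses on something with over 40 N, if the wrist force passes 120 N, or if a joint passes its speed limit or range.

## Working session

There is one attempt and no reset: what is moved stays moved. The work goes in short steps, Python scripts to look and compute and a tool call to move; the robot and the scene stay as the last step left them, time stands still between calls to the robot, and variables do not carry over. Pictures are saved under pics/ and viewed, about 8 in all and at most 12, crops included, and the job is handed in when it is done.

Besides the shell and the picture viewer there is one more tool, called after ">>>" as name(argument=value, ...) on one line, values as JSON. move_arm: Moves the arm, as the interface text tells. Its arguments: {"type":"object","properties":{"rows":{"type":"array","items":{"type":"array","items":{"type":"array","items":{"type":"number"}}}},"squeeze":{"type":"number"}},"required":["rows"]}

```bash
mkdir -p pics; python3 - <<'E'
from rig import sense, eyes, ctrl
import cv2
print(sense())
for n in("side","top"):
    c=eyes.capture(n); cv2.imwrite(f"pics/{n}0.png",c["color"]); print(n,{k:v for k,v in c.items() if k!="color"})
E
```

```text
{'time_s': 0.0, 'joints': array([ 1.00761076e+00,  3.13481007e-01,  1.49844590e+00, -1.90731399e-05,
        1.33100372e+00, -2.23382687e-01]), 'dq': array([-0.00169225,  0.0010768 , -0.00095005, -0.0020413 ,  0.00098335,
       -0.00014364]), 'tau': array([ 4.69737079e-04, -4.12266004e+01, -2.59748268e+01, -1.18345897e-04,
        4.03627098e-03, -2.30954191e-05]), 'eef_pos': array([174.85310714, 494.76053341, 238.71588689]), 'ee_rot': array([ 2.64206751e-04,  8.16485262e-01,  5.77365888e-01, -6.14671009e-04]), 'force': array([-0.13864938, -0.35989059,  0.86595308]), 'wrist_torque': array([-0.05209084, -0.00907862,  0.03167694]), 'grip_width': 1.0003485593842518}
side {'vertical_fov': 53.450092953939496, 'cx': 319.95111101170005, 'cy': 196.79008491408615, 'xyz': array([ 353.23695894, -935.41735423, 1028.85626412]), 'attitude': array([-0.40433019,  0.90859582, -0.09907592,  0.03398079])}
top {'vertical_fov': 50.07417868004244, 'cx': 321.74644539418045, 'cy': 196.5500598702757, 'xyz': array([ 429.84343887,   77.30917335, 1755.9865387 ]), 'attitude': array([ 0.02466787, -0.70426938,  0.70876021, -0.03248232])}
```

View pics/side0.png

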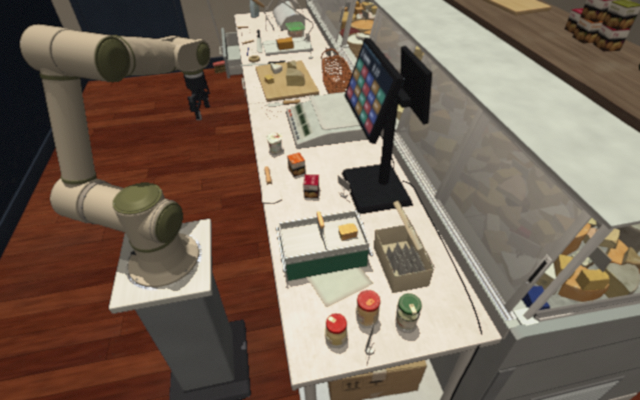

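View pics/top0.png

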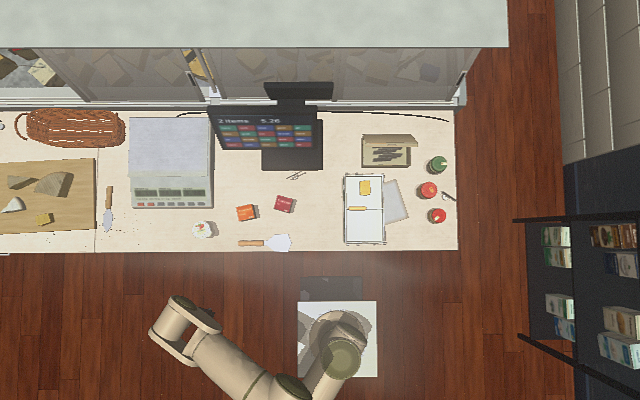

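Top view: the kit spans about (343-384, 173-243). Its tray handle is near (356,208) and the cheese near (365,187). The orange carton is near (246,213) and the purple one near (285,204). The jars are at (437,165), (429,190) and (437,216), and the pot at (203,229). I'll enlarge these areas.

```bash
cat > h.py <<'E'
import numpy as np, cv2
from scipy.spatial.transform import Rotation as R
from rig import sense, eyes, ctrl
def rot(q): return R.from_quat(np.r_[q[1:],q[0]])
def cam(c):
    f=200/np.tan(np.radians(c["vertical_fov"]/2)); return f,c["cx"],c["cy"],np.array(c["xyz"]),rot(c["attitude"])
def unproj(c,uv,z):
    f,cx,cy,p,r=cam(c); d=r.apply([(uv[0]-cx)/f,(uv[1]-cy)/f,1]); return p+d*(z-p[2])/d[2]
def proj(c,X):
    f,cx,cy,p,r=cam(c); q=r.inv().apply(np.array(X)-p); return np.array([cx,cy])+f*q[...,:2]/q[...,2:]
def crop(img,u,v,w,h,s,name):
    cv2.imwrite(name,cv2.resize(img[v:v+h,u:u+w],None,fx=s,fy=s,interpolation=cv2.INTER_CUBIC))
def boxpts(o,yaw,P): return np.array(o)+R.from_euler('z',yaw).apply(P)
E
python3 - <<'E'
from h import *
t=eyes.capture("top"); s=eyes.capture("side")
np.save("cams.npy",{k:{a:b for a,b in c.items() if a!="color"} for k,c in(("top",t),("side",s))},allow_pickle=True)
a=cv2.resize(t["color"][150:260,190:290],None,fx=5,fy=5,interpolation=cv2.INTER_CUBIC)
crop(t["color"],190,160,100,90,6,"pics/t1.png")
crop(t["color"],330,150,120,95,6,"pics/t2.png")
crop(s["color"],255,120,180,140,4.4,"pics/s1.png") if 0 else cv2.imwrite("pics/s1.png",cv2.resize(s["color"][120:285,260,None] if 0 else s["color"][125:285,258:378],None,fx=3.7,fy=3.7,interpolation=cv2.INTER_CUBIC))
E
```

```text
(no output)
```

View pics/t1.png

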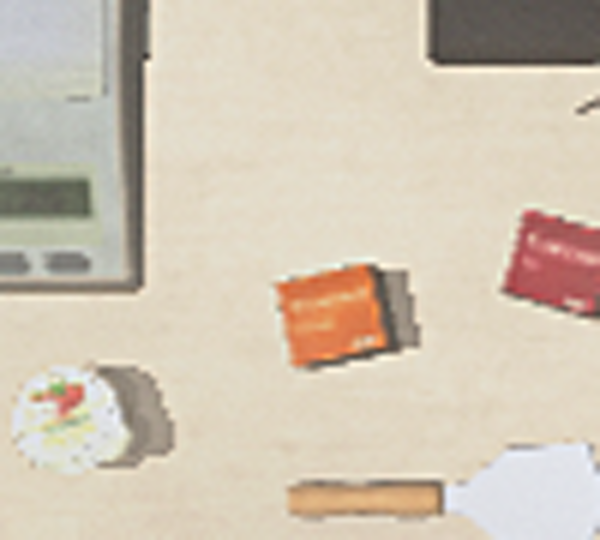

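View pics/t2.png

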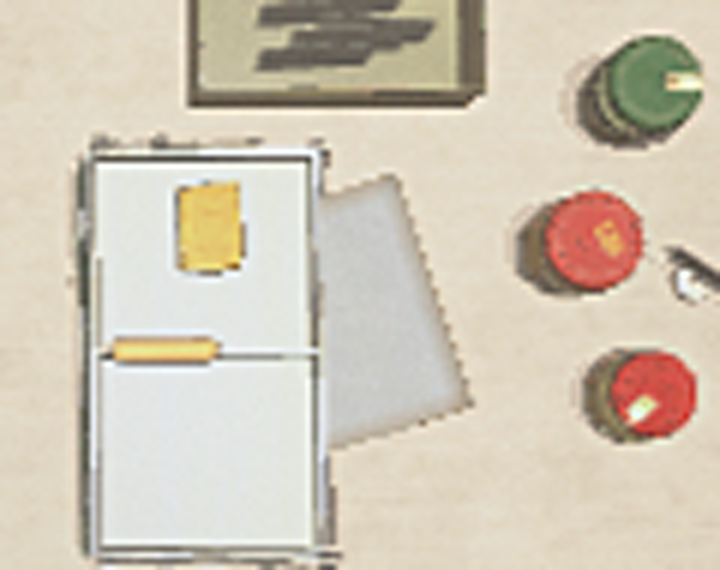

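View pics/s1.png

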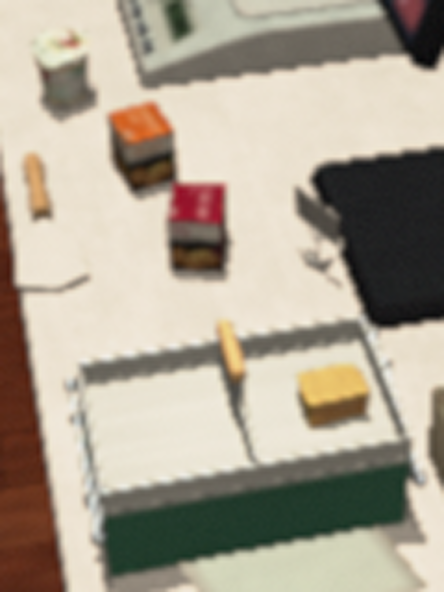

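Top crop (6x, offset 330,150): the tray rim corners are at about (90,152), (325,152), (325,552) and (90,552), the handle top runs from (113,350) to (218,350), and the cheese is at (210,227). Carton crop: the orange top has corners at (276,284), (376,265), (388,350) and (296,367).

```bash
python3 - <<'E'
from h import *
from scipy.optimize import least_squares
C={n:eyes.capture(n) for n in("top","side")}
t,s=C["top"],C["side"]
rim=[unproj(t,(330+u/6-.42,150+v/6-.42),113)[:2].round(1) for u,v in((90,152),(325,152),(325,552),(90,552))]
print("rim",rim, np.mean(rim,0))
h=[unproj(t,(330+u/6-.42,150+v/6-.42),149)[:2].round(1) for u,v in((113,350),(218,350))]; print("handle",h,np.mean(h,0))
def seg(c,win,lo,hi):
    u,v,w,hh=win; m=np.zeros((400,640),np.uint8)
    hsv=cv2.cvtColor(cv2.GaussianBlur(c["color"],(1,1),0),cv2.COLOR_BGR2HSV)
    m[v:v+hh,u:u+w]=cv2.inRange(hsv,lo,hi)[v:v+hh,u:u+w]
    n,l,st,ce=cv2.connectedComponentsWithStats(m); k=1+np.argmax(st[1:,4]); return (l==k).astype(np.uint8),ce[k],st[k]
for nm,lo,hi,wt,ws in (("orange",(5,150,120),(15,255,255),(225,195,35,35),(280,140,30,30)),("purple",(165,110,80),(180,255,255),(265,185,40,40),(295,165,35,30))):
    for c,w in((t,wt),(s,ws)):
        m,ce,st=seg(c,w,lo,hi)
        pts=np.argwhere(m)[:,::-1]
        W=np.array([unproj(c,p,70)[:2] for p in pts.astype(float)])
        print(nm,ce,st,"ctr",unproj(c,ce,70)[:2].round(1),"rect",cv2.minAreaRect(W.astype(np.float32)))
for nm,z,w in (("cheese",87+31,(350,173,30,30)),("handle",149,(345,200,25,15))):
    m,ce,st=seg(t,w,(12,90,120),(32,255,255)); print(nm,ce,st,unproj(t,ce,z).round(1))
m,ce,st=seg(s,(312,205,20,35),(10,90,100),(25,255,255)); print("handle side",ce,st,unproj(s,ce,145).round(1))
for nm,z,uv in (("honey?",100,(429,190)),("must?",86,(438.5,215.5)),("olive",109,(439,164)),("pot",71,(201.7,229.3))): print(nm,unproj(t,uv,z)[:2].round(1))
E
```

```text
rim [array([646.3, -30.2]), array([ 645.5, -182. ]), array([ 388.8, -177.2]), array([389.8, -27.4])] [ 517.6 -104.2]
handle [array([516.5, -40.9]), array([ 516.1, -106.8])] [516.3  -73.85]
orange [244.90740741 211.98765432] [237 204  17  17 162] ctr [507.3 360.7] rect ((507.41436767578125, 361.06890869140625), (53.22639846801758, 58.195404052734375), 12.676130294799805)
orange [295.43636364 158.15454545] [288 153  16  11 110] ctr [507.9 355.5] rect ((507.48004150390625, 355.3752746582031), (52.313011169433594, 58.943965911865234), 11.187825202941895)
purple [279.39130435 204.17391304] [275 198  14  12  46] ctr [537.2 225.3] rect ((533.7745971679688, 221.9123077392578), (49.542240142822266, 36.41265869140625), 61.050270080566406)
purple [311.03846154 179.52307692] [305 175  13  11 130] ctr [543.4 208.3] rect ((542.48486328125, 206.03567504882812), (60.36861801147461, 46.03714370727539), 78.33674621582031)
cheese [364.57142857 187.55      ] [360 181  11  14 140] [ 596.3 -106.3  118. ]
handle [357.32 207.96] [349 206  17   4  50] [516.1 -74.4 149. ]
handle side [320.05405405 219.81081081] [317 212   7  16  74] [518.3 -80.8 145. ]
honey? [ 587.1 -359.5]
must? [ 488.  -397.7]
olive [ 687.7 -398.9]
pot [440.5 528.8]
```

```bash
cat >> h.py <<'E'
def to(*targets):
    """world TCP targets (x,y,z,jawyaw deg or None) -> tool-frame shift & roll units"""
    st=sense(); p=np.array(st["eef_pos"]); r=rot(st["ee_rot"]); xa=r.apply([1,0,0]); za=r.apply([0,0,1])
    yaw=np.degrees(np.arctan2(xa[1],xa[0])); print("t",round(st["time_s"],2),"tcp",p.round(1),"yaw",yaw.round(2),"z",za.round(3),"j",np.round(st["joints"],2),"F",np.round(st["force"],1),"g",round(st["grip_width"],3))
    for T in targets:
        d=r.inv().apply(np.array(T[:3])-p); ro=0
        if T[3] is not None: ro=((T[3]-yaw+90)%180-90)*np.sign(za[2]+1e-9)/6
        print(np.round(d,1).tolist(),round(ro,2))
E
python3 - <<'E'
from h import *
to((517,-75,240,-1),(517,-75,129,-1))
t=eyes.capture("top"); crop(t["color"],270,190,32,28,1,"pics/x.png")
hsv=cv2.cvtColor(t["color"],cv2.COLOR_BGR2HSV)
m=np.zeros((400,640),np.uint8); w=(slice(190,218),slice(268,302))
m[w]=((hsv[w][...,1]>95)&((hsv[w][...,0]>160)|(hsv[w][...,0]<6))&(hsv[w][...,2]>100)).astype(np.uint8)
for r in m[w]: print(''.join('.#'[x] for x in r))
pts=np.argwhere(m)[:,::-1].astype(float)
W=np.array([unproj(t,p,70)[:2] for p in pts]); print(len(pts),W.mean(0),cv2.minAreaRect(W.astype(np.float32)))
E
```

```text
t 0.3 tcp [175.  494.9 239.1] yaw 70.53 z [-0. -0. -1.] j [ 1.01  0.31  1.5  -0.    1.33 -0.22] F [-0.   0.3 -0.2] g 1.003
[-423.3, 512.4, -0.7] 11.92
[-423.3, 512.4, 110.3] 11.92
..................................
..................................
..................................
..................................
..................................
..........##......................
.........######...................
.........#########................
.........#############............
.........#.#############..........
........##.##.##########..........
........#####...########..........
........##########....#...........
........###########...#...........
.......################...........
.......###############............
.......###############............
......################............
.......###############............
..........###########.............
.............###....#.............
.................#.##.............
..................................
..................................
..................................
..................................
..................................
..................................
189 [541.05783259 213.17734341] ((540.8952026367188, 212.53439331054688), (58.59775161743164, 54.83250045776367), 74.02391815185547)
```

>>> move_arm(rows=[[[-423,512,-1,11.9,0],[-423,512,-1,11.9,0],[-423,512,-1,11.9,0],[-423,512,-1,11.9,0],[-423,512,-1,11.9,0],[-423,512,-1,11.9,0],[-423,512,-1,11.9,0],[-423,512,-1,11.9,0],[-423,512,-1,11.9,0],[-423,512,-1,11.9,0],[-423,512,-1,11.9,0],[-423,512,-1,11.9,0]]], squeeze=50)

```text
time_s: 1.85
eef_pos: [517.3, -76.6, 239.6]
ee_rot: [0.0, 1.0, -0.009, -0.0]
force: [-0.9, -0.1, 0.6]
grip_width: 0.498
```

```bash
python3 - <<'E'
from h import *
to((517,-75,240,-1),(517,-75,130,-1))
t=eyes.capture("top"); crop(t["color"],300,130,133,100,6,"pics/t3.png")
s=eyes.capture("side"); a=s["color"][160:285,240:370]
b=t["color"][150:275,290:420]
cv2.imwrite("pics/c3.png",np.hstack([cv2.resize(x,(400,385),interpolation=cv2.INTER_CUBIC) for x in(a,b)]))
E
```

```text
t 1.85 tcp [517.3 -76.6 239.6] yaw -1.04 z [-0.001 -0.    -1.   ] j [-0.37  0.31  1.5  -0.    1.33 -0.35] F [-0.9 -0.1  0.6] g 0.498
[-0.3, -1.6, -0.4] -0.01
[-0.2, -1.6, 109.6] -0.01
```

View pics/c3.png

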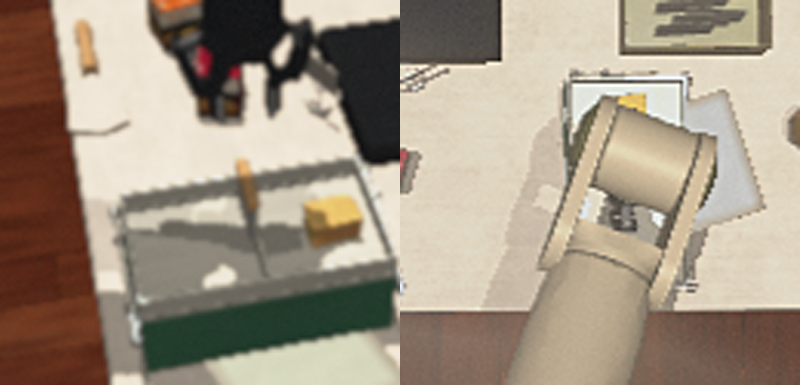

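Side: the gripper is above and to the left of the handle, with no contact. The cheese is at about (333,220) in the crop. The top view shows the wrist fork over the tray. Next I descend and grip.

>>> move_arm(rows=[[[0,-1.5,30,0,0],[0,-1.5,60,0,0],[0,-1.5,85,0,0],[0,-1.5,100,0,0],[0,-1.5,110,0,0],[0,-1.5,110,0,0],[0,-1.5,110,0,-1],[0,-1.5,110,0,-1],[0,-1.5,110,0,-1],[0,-1.5,110,0,-1],[0,-1.5,110,0,-1],[0,-1.5,110,0,-1]]], squeeze=50)

```text
time_s: 3.45
eef_pos: [517.2, -72.8, 130.8]
ee_rot: [0.0, 1.0, -0.008, 0.001]
force: [4.3, 0.9, 6.3]
grip_width: 0.147
```

```bash
python3 - <<'E'
from h import *
to((517,-75,129,None))
p=sense()["eef_pos"]; r=rot(sense()["ee_rot"])
b=R.from_euler('z',-1,degrees=True).apply([0,-1,0])
for q in np.linspace(0,1.54,12):
    d=b*110*(np.cos(.262)-np.cos(.262+q))+np.array([0,0,110*(np.sin(.262+q)-np.sin(.262))])
    print(round(q,2),r.inv().apply(d).round(1).tolist())
E
```

```text
t 3.45 tcp [517.2 -72.8 130.8] yaw -0.86 z [ 0.002 -0.001 -1.   ] j [-0.36  0.42  1.65  0.    1.07 -0.35] F [4.3 0.9 6.3] g 0.147
[-0.1, 2.2, 1.8] 0
0.0 [0.0, 0.0, 0.0]
0.14 [0.0, 5.0, -14.5]
0.28 [0.0, 12.0, -28.2]
0.42 [0.0, 20.9, -40.8]
0.56 [0.0, 31.4, -52.1]
0.7 [0.0, 43.4, -61.7]
0.84 [-0.0, 56.6, -69.6]
0.98 [-0.0, 70.8, -75.6]
1.12 [-0.1, 85.6, -79.5]
1.26 [-0.1, 100.9, -81.3]
1.4 [-0.1, 116.3, -81.0]
1.54 [-0.2, 131.5, -78.5]
```

>>> move_arm(rows=[[[0,2,-7,0,-1],[0,5,-14.5,0,-1],[0,8,-21,0,-1],[0,12,-28,0,-1],[0,16,-34.5,0,-1],[0,21,-41,0,-1],[0,26,-46.5,0,-1],[0,31.5,-52,0,-1],[0,37,-57,0,-1],[0,43.5,-61.5,0,-1],[0,50,-66,0,-1],[0,56.5,-69.5,0,-1]]])

```text
time_s: 4.95
eef_pos: [517.2, -129.0, 200.4]
ee_rot: [-0.0, 1.0, -0.007, 0.002]
force: [11.2, 2.0, -2.0]
grip_width: 0.151
```

```bash
python3 - <<'E'
from h import *
to((517.2,-72.8-126,130.8+80,None))
E
```

```text
t 4.95 tcp [ 517.2 -129.   200.4] yaw -0.84 z [ 0.004  0.    -1.   ] j [-0.47  0.36  1.54  0.    1.24 -0.45] F [11.2  2.  -2. ] g 0.151
[1.1, 69.8, -10.4] 0
```

>>> move_arm(rows=[[[1,7,-3,0,-1],[1,14,-6,0,-1],[1,21.5,-8,0,-1],[1,29,-10,0,-1],[1,36.5,-11,0,-1],[1,44,-11.5,0,-1],[1,52,-12,0,-1],[1,60,-11.5,0,-1],[1,65,-11,0,-1],[1,69,-10.5,0,-1],[1,71,-10,0,-1],[1,71,-10,0,-1]]])

```text
time_s: 6.45
eef_pos: [517.6, -198.4, 210.7]
ee_rot: [-0.002, 1.0, -0.007, 0.003]
force: [5.1, 11.6, 8.6]
grip_width: 0.157
```

```bash
python3 - <<'E'
from h import *
to((517.2,-72.8-126,130.8+80,None))
E
```

```text
t 6.45 tcp [ 517.6 -198.4  210.7] yaw -0.81 z [ 0.006  0.004 -1.   ] j [-0.58  0.4   1.45  0.01  1.29 -0.57] F [ 5.1 11.6  8.6] g 0.157
[-0.4, 0.4, -0.1] 0
```

>>> move_arm(rows=[[[0,0,0,0,0],[0,0,0,0,0],[0,0,0,0,0],[0,0,-20,0,0],[0,0,-50,0,0],[0,0,-90,0,0],[0,0,-120,0,0],[0,0,-120,0,0]]])

```text
time_s: 7.45
eef_pos: [517.3, -199.4, 332.5]
ee_rot: [-0.001, 1.0, -0.007, 0.004]
force: [0.7, 0.7, -1.5]
grip_width: 0.503
```

```bash
python3 - <<'E'
from h import *
to((541,212,200,75),(541,212,50,-77))
t=eyes.capture("top");s=eyes.capture("side"); a=s["color"][90:280,225:385]
b=t["color"][140:300,265:400]
cv2.imwrite("pics/c4.png",np.hstack([cv2.resize(x,(400,475),interpolation=cv2.INTER_CUBIC) for x in(a,b)]))
E
```

```text
t 7.45 tcp [ 517.3 -199.4  332.5] yaw -0.83 z [ 0.009  0.002 -1.   ] j [-0.58  0.33  1.23  0.01  1.57 -0.57] F [ 0.7  0.7 -1.5] g 0.503
[16.6, -411.5, 133.4] -12.64
[15.3, -411.2, 283.4] 12.69
```

View pics/c4.png

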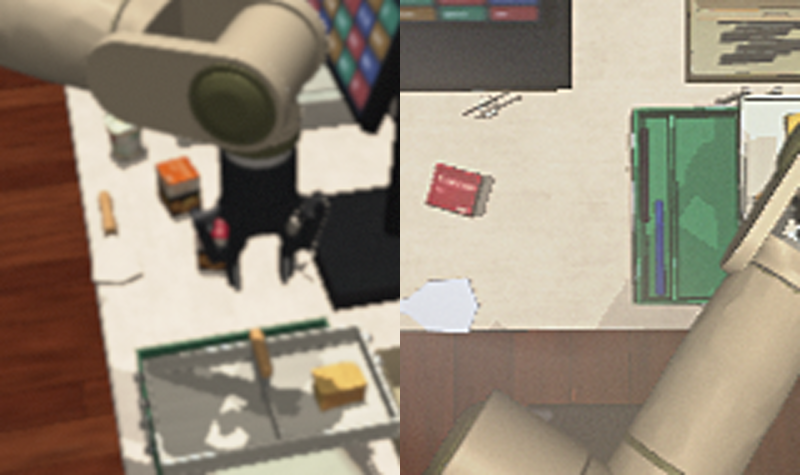

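Tray rests up at its stop, with the cheese inside at about (340,385) in the crop. The channel and bay are visible in the top view. The gripper body is slim for about 160 mm. I can only roll about the tool z axis, so I can't lean the tool. Instead I'll grip each carton 12 mm off centre, which keeps a vertical tool's body in front of the tray edge.

```bash
python3 - <<'E'
from h import *
to((530,214,160,76),(530,214,49,76))
E
```

```text
t 7.55 tcp [ 516.7 -198.9  329.7] yaw -0.83 z [ 0.005  0.004 -1.   ] j [-0.58  0.33  1.24  0.01  1.57 -0.57] F [ 0.1 -0.1 -0.2] g 0.498
[6.6, -412.3, 171.6] -12.8
[6.1, -411.8, 282.6] -12.8
```

>>> move_arm(rows=[[[6.5,-412,172,-12.8,1],[6.5,-412,172,-12.8,1],[6.5,-412,172,-12.8,1],[6.5,-412,172,-12.8,1],[6.5,-412,172,-12.8,1],[6.5,-412,172,-12.8,1],[6.5,-412,172,-12.8,1],[6.5,-412,172,-12.8,1],[6.5,-412,172,-12.8,1],[6.5,-412,172,-12.8,1]]])

```text
time_s: 8.8
eef_pos: [530.3, 212.4, 160.0]
ee_rot: [-0.0, 0.789, 0.614, 0.003]
force: [-0.8, 0.5, 0.9]
grip_width: 1.001
```

```bash
python3 - <<'E'
from h import *
to((530,214,49,76))
t=eyes.capture("top");s=eyes.capture("side"); a=s["color"][140:270,260:400]
b=t["color"][165:255,330:410]
cv2.imwrite("pics/c5.png",np.hstack([cv2.resize(a,(350,325),interpolation=cv2.INTER_CUBIC)[:, :], cv2.copyMakeBorder(cv2.resize(b,(289,325),interpolation=cv2.INTER_CUBIC),0,0,0,0,cv2.BORDER_CONSTANT)]))
cv2.imwrite("pics/c5.png",np.hstack([cv2.resize(a,None,fx=4150/1300/1,fy=4150/1300,interpolation=cv2.INTER_CUBIC)[:415,:330],cv2.resize(t["color"][168:251,335:415],None,fx=5,fy=5,interpolation=cv2.INTER_CUBIC)]))
E
```

```text
t 8.8 tcp [530.3 212.4 160. ] yaw 75.82 z [ 0.005  0.004 -1.   ] j [ 0.17  0.48  1.47  0.    1.19 -1.15] F [-0.8  0.5  0.9] g 1.001
[0.9, -1.1, 111.0] -0.03
```

View pics/c5.png

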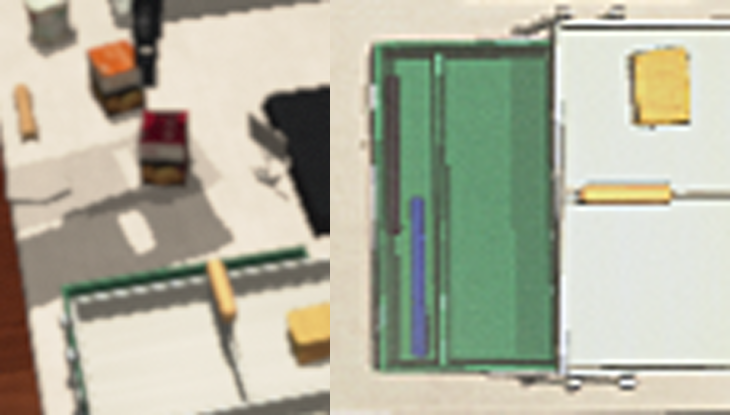

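Right crop (5x, offset 335,168, x minus 330): the front wall is at 42, the channel wall at 106-115 and the tray front rim at 225. The handle spans 250-341 at row 193, and the box rows run 43 to 370. The cheese is in place.

```bash
python3 - <<'E'
from h import *
t=eyes.capture("top")
def U(c,r,z): return unproj(t,(335+(c+.5)/5-.5,168+(r+.5)/5-.5),z)[:2].round(1)
print("front top/bot",U(42,43,82),U(42,370,82)," -> origin y",U(42,207,82)[1]-75)
print("chan front face",U(106,207,50),"-> origin y",U(106,207,50)[1]-24,"rear",U(115,207,50)[1]-20)
print("tray front rim",U(225,207,193),"-> origin y",U(225,207,193)[1]+50)
print("handle",U(250,193,229),U(341,193,229),"->origin y",(U(250,193,229)[1]+U(341,193,229)[1])/2+95)
print("mid x",(U(42,43,82)[0]+U(42,370,82)[0])/2)
print(t["xyz"])
E
```

```text
front top/bot [645.4 -26. ] [389.  -23.2]  -> origin y -99.6
chan front face [517.3 -77.6] -> origin y -101.6 rear -104.8
tray front rim [ 509.5 -151.8] -> origin y -101.80000000000001
handle [ 517.5 -164.6] [ 517.1 -229.9] ->origin y -102.25
mid x 517.2
[ 429.84343887   77.30917335 1755.9865387 ]
```

>>> move_arm(rows=[[[1,-1,35,0,1],[1,-1,65,0,1],[1,-1,90,0,1],[1,-1,105,0,1],[1,-1,111,0,1],[1,-1,111,0,1],[1,-1,111,0,-0.5],[1,-1,111,0,-0.5],[1,-1,111,0,-0.5],[1,-1,111,0,-0.5],[1,-1,111,0,-0.5]]], squeeze=45)

```text
time_s: 10.32
eef_pos: [530.8, 214.4, 50.3]
ee_rot: [0.0, 0.789, 0.615, 0.004]
force: [-1.3, -0.2, 5.7]
grip_width: 0.738
```

>>> move_arm(rows=[[[0,0,-20,0,-0.5],[0,0,-60,0,-0.5],[0,0,-110,0,-0.5],[0,0,-150,0,-0.5],[0,0,-150,0,-0.5]]])

```text
time_s: 10.95
eef_pos: [530.7, 214.0, 203.5]
ee_rot: [0.002, 0.789, 0.615, 0.007]
force: [0.4, 0.1, -2.4]
grip_width: 0.736
```

```bash
python3 - <<'E'
from h import *
to((583,-104,200,-0.8))
E
```

```text
t 10.95 tcp [530.7 214.  203.5] yaw 75.86 z [ 0.014  0.006 -1.   ] j [ 0.18  0.44  1.42  0.    1.27 -1.15] F [ 0.4  0.1 -2.4] g 0.736
[-295.6, 128.3, 2.4] 12.78
```

>>> move_arm(rows=[[[-295,128,2,12.8,-0.5],[-295,128,2,12.8,-0.5],[-295,128,2,12.8,-0.5],[-295,128,2,12.8,-0.5],[-295,128,2,12.8,-0.5],[-295,128,2,12.8,-0.5],[-295,128,2,12.8,-0.5],[-295,128,2,12.8,-0.5],[-295,128,2,12.8,-0.5],[-295,128,2,12.8,-0.5]]])

```text
time_s: 12.2
eef_pos: [582.8, -103.1, 200.2]
ee_rot: [-0.003, 1.0, -0.007, 0.007]
force: [-0.8, 0.2, -0.8]
grip_width: 0.736
```

```bash
python3 - <<'E'
from h import *
to((583,-106.3,120,-0.8),(583,-106.3,56.5,-0.8))
E
```

```text
t 12.2 tcp [ 582.8 -103.1  200.2] yaw -0.8 z [ 0.013  0.006 -1.   ] j [-0.38  0.48  1.35  0.01  1.29 -0.37] F [-0.8  0.2 -0.8] g 0.736
[-0.8, 3.7, 80.2] -0.0
[-1.6, 4.1, 143.6] -0.0
```

```bash
python3 - <<'E'
from h import *
from scipy.optimize import least_squares
s=eyes.capture("side")
P=lambda d,H,a=0:np.array([517-.548*d+.836*a,-199-.836*d-.548*a,331+H])
uv=np.array([225+232/2.5,90+103/2.5])
r=least_squares(lambda p:proj(s,P(*p))-uv,[85,215]); print(r.x,r.cost)
d,H=r.x
for rad in(40,50,55,60,65):
    print(rad,[((proj(s,P(d,H)+rad*np.array([.836*np.cos(a),-.548*np.cos(a),np.sin(a)]))-[225,90])*2.5).round(0).tolist() for a in(-np.pi/2,-np.pi*.75,-np.pi/4)])
E
```

```text
[ 55.49117199 245.93923597] 8.476554170230662e-18
40 [[233.0, 143.0], [202.0, 125.0], [264.0, 138.0]]
50 [[233.0, 152.0], [195.0, 130.0], [272.0, 146.0]]
55 [[233.0, 157.0], [191.0, 133.0], [276.0, 151.0]]
60 [[234.0, 162.0], [188.0, 136.0], [280.0, 155.0]]
65 [[234.0, 166.0], [184.0, 138.0], [284.0, 159.0]]
```

>>> move_arm(rows=[[[-0.5,3.5,25,0,-0.5],[-0.5,3.5,50,0,-0.5],[-0.8,3.7,70,0,-0.5],[-1,3.7,85,0,-0.5],[-1,3.8,100,0,-0.5],[-1.2,3.8,110,0,-0.5],[-1.3,4,120,0,-0.5],[-1.3,4,120,0,-0.5]]])

```text
time_s: 13.25
eef_pos: [582.8, -106.3, 79.6]
ee_rot: [-0.003, 1.0, -0.007, 0.006]
force: [0.0, 0.5, -0.8]
grip_width: 0.735
```

```bash
python3 - <<'E'
from h import *
to((583,-106.3,56.5,-0.8))
t=eyes.capture("top");s=eyes.capture("side"); a=s["color"][150:290,250:390]
cv2.imwrite("pics/c6.png",np.hstack([cv2.resize(a,None,fx=3,fy=3,interpolation=cv2.INTER_CUBIC),cv2.resize(t["color"][160:265,325:410],None,fx=4,fy=4,interpolation=cv2.INTER_CUBIC)]))
E
```

```text
t 13.25 tcp [ 582.8 -106.3   79.6] yaw -0.83 z [ 0.012  0.006 -1.   ] j [-0.38  0.62  1.48  0.01  1.04 -0.37] F [ 0.   0.5 -0.8] g 0.735
[-0.1, 0.2, 23.1] -0.0
```

View pics/c6.png

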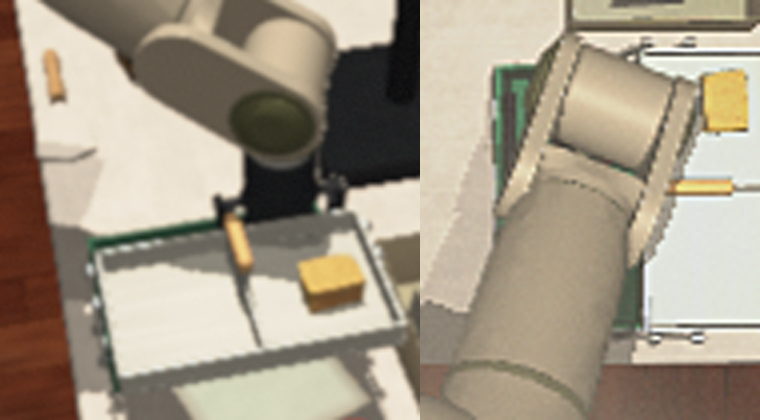

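The wrist is clear of the tray and the force is near zero. I'll lower the last 23 mm, release and rise.

>>> move_arm(rows=[[[0,0,8,0,-0.5],[0,0,14,0,-0.5],[0,0,19,0,-0.5],[0,0,23,0,-0.5],[0,0,23.5,0,-0.5],[0,0,23.5,0,0.7],[0,0,23.5,0,0.7],[0,0,23.5,0,0.7],[0,0,23.5,0,0.7]]])

```text
time_s: 14.48
eef_pos: [583.6, -106.3, 57.2]
ee_rot: [-0.003, 1.0, -0.007, 0.007]
force: [-0.8, -0.4, 0.6]
grip_width: 0.85
```

>>> move_arm(rows=[[[0,0,-12,0,0.7],[0,0,-30,0,0.7],[0,0,-60,0,0.7],[0,0,-100,0,0.7],[0,0,-140,0,0.7],[0,0,-160,0,0.7],[0,0,-160,0,0.7]]])

```text
time_s: 15.35
eef_pos: [581.9, -107.4, 219.7]
ee_rot: [-0.002, 1.0, -0.007, 0.009]
force: [0.5, 0.6, -1.1]
grip_width: 0.85
```

```bash
python3 - <<'E'
from h import *
a=np.radians(11.5); C=np.array([507.5,359.5]); T=C-12*np.array([np.cos(a),np.sin(a)]); print(T)
to((*T,160,101.5))
E
```

```text
[495.74090354 357.10758479]
t 15.35 tcp [ 581.9 -107.4  219.7] yaw -0.82 z [ 0.018  0.004 -1.   ] j [-0.38  0.47  1.33  0.01  1.33 -0.37] F [ 0.5  0.6 -1.1] g 0.85
[-93.9, -463.0, 60.0] 12.95
```

>>> move_arm(rows=[[[-94,-463,60,-17.05,1],[-94,-463,60,-17.05,1],[-94,-463,60,-17.05,1],[-94,-463,60,-17.05,1],[-94,-463,60,-17.05,1],[-94,-463,60,-17.05,1],[-94,-463,60,-17.05,1],[-94,-463,60,-17.05,1],[-94,-463,60,-17.05,1],[-94,-463,60,-17.05,1],[-94,-463,60,-17.05,1],[-94,-463,60,-17.05,1]]])

```text
time_s: 16.85
eef_pos: [495.5, 357.0, 159.6]
ee_rot: [0.006, 0.634, 0.774, 0.007]
force: [-0.1, 0.0, 1.4]
grip_width: 0.999
```

```bash
python3 - <<'E'
from h import *
to((495.7,357.1,49,101.5))
t=eyes.capture("top");s=eyes.capture("side"); a=s["color"][130:280,260:380]
cv2.imwrite("pics/c7.png",np.hstack([cv2.resize(a,None,fx=2.8,fy=2.8,interpolation=cv2.INTER_CUBIC),cv2.resize(t["color"][165:249,330:420],None,fx=5,fy=5,interpolation=cv2.INTER_CUBIC)]))
E
```

```text
t 16.85 tcp [495.5 357.  159.6] yaw 101.36 z [ 0.018  0.004 -1.   ] j [ 0.43  0.56  1.35 -0.    1.22 -1.33] F [-0.1  0.   1.4] g 0.999
[0.1, -1.7, 110.6] -0.02
```

View pics/c7.png

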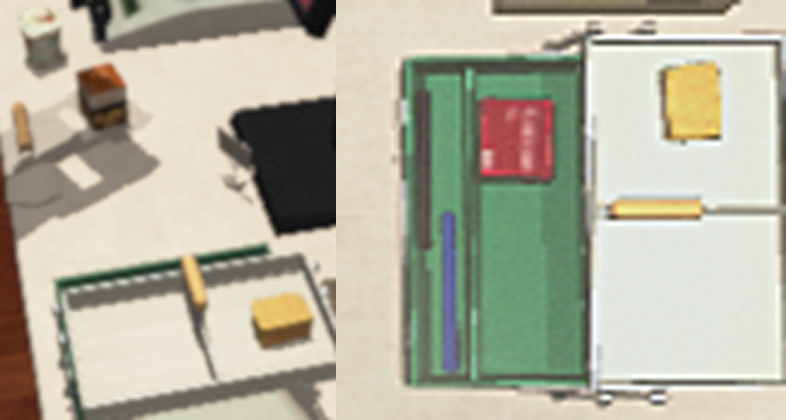

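The purple carton stands upright at (480-552, 98-182) in the crop, behind the channel wall. The cheese is in the tray. Next is the orange carton.

>>> move_arm(rows=[[[0,-0.5,35,0,1],[0,-1,65,0,1],[0,-1.5,90,0,1],[0,-1.5,104,0,1],[0,-1.7,110.5,0,1],[0,-1.7,110.5,0,1],[0,-1.7,110.5,0,-0.5],[0,-1.7,110.5,0,-0.5],[0,-1.7,110.5,0,-0.5],[0,-1.7,110.5,0,-0.5],[0,-1.7,110.5,0,-0.5]]])

```text
time_s: 18.32
eef_pos: [496.4, 357.4, 50.5]
ee_rot: [0.006, 0.633, 0.774, 0.008]
force: [-2.0, 0.1, 6.6]
grip_width: 0.724
```

>>> move_arm(rows=[[[0,0,-20,0,-0.5],[0,0,-60,0,-0.5],[0,0,-110,0,-0.5],[0,0,-150,0,-0.5],[0,0,-150,0,-0.5]]])

```text
time_s: 18.95
eef_pos: [494.3, 357.2, 203.7]
ee_rot: [0.007, 0.633, 0.774, 0.011]
force: [-0.4, -0.6, -2.5]
grip_width: 0.727
```

```bash
python3 - <<'E'
from h import *
to((455,-102,200,-0.8))
E
```

```text
t 18.95 tcp [494.3 357.2 203.7] yaw 101.4 z [ 0.025  0.007 -1.   ] j [ 0.44  0.51  1.3  -0.    1.3  -1.33] F [-0.4 -0.6 -2.5] g 0.727
[-442.3, -129.4, -0.7] -12.97
```

>>> move_arm(rows=[[[-442,-129,-1,17,-0.5],[-442,-129,-1,17,-0.5],[-442,-129,-1,17,-0.5],[-442,-129,-1,17,-0.5],[-442,-129,-1,17,-0.5],[-442,-129,-1,17,-0.5],[-442,-129,-1,17,-0.5],[-442,-129,-1,17,-0.5],[-442,-129,-1,17,-0.5],[-442,-129,-1,17,-0.5],[-442,-129,-1,17,-0.5],[-442,-129,-1,17,-0.5]]])

```text
time_s: 20.45
eef_pos: [455.1, -101.4, 199.8]
ee_rot: [-0.004, 1.0, -0.004, 0.012]
force: [0.0, -0.2, -2.0]
grip_width: 0.726
```

```bash
python3 - <<'E'
from h import *
to((455,-105,80,-0.8),(455,-105,57,-0.8))
E
```

```text
t 20.45 tcp [ 455.1 -101.4  199.8] yaw -0.49 z [ 0.024  0.008 -1.   ] j [-0.48  0.21  1.74  0.02  1.17 -0.48] F [ 0.  -0.2 -2. ] g 0.726
[-2.9, 4.6, 119.8] 0.05
[-3.5, 4.7, 142.7] 0.05
```

>>> move_arm(rows=[[[-0.5,4.5,25,0,-0.5],[-1.2,4.5,50,0,-0.5],[-1.8,4.6,75,0,-0.5],[-2.4,4.6,95,0,-0.5],[-2.7,4.6,110,0,-0.5],[-3,4.7,120,0,-0.5],[-3,4.7,120,0,-0.5]]])

```text
time_s: 21.32
eef_pos: [454.7, -105.0, 79.3]
ee_rot: [-0.004, 1.0, -0.004, 0.012]
force: [-0.4, 0.0, -0.7]
grip_width: 0.725
```

```bash
python3 - <<'E'
from h import *
to((455,-105,57,-0.8))
E
```

```text
t 21.32 tcp [ 454.7 -105.    79.3] yaw -0.46 z [ 0.023  0.008 -1.   ] j [-0.49  0.38  1.87  0.02  0.87 -0.5 ] F [-0.4  0.  -0.7] g 0.725
[-0.2, 0.2, 22.3] 0.06
```

>>> move_arm(rows=[[[0,0,8,0,-0.5],[0,0,14,0,-0.5],[0,0,19,0,-0.5],[0,0,22.5,0,-0.5],[0,0,23,0,-0.5],[0,0,23,0,0.67],[0,0,23,0,0.67],[0,0,23,0,0.67],[0,0,23,0,0.67]]])

```text
time_s: 22.45
eef_pos: [455.3, -104.8, 56.3]
ee_rot: [-0.004, 1.0, -0.004, 0.012]
force: [-1.0, 0.6, 0.1]
grip_width: 0.836
```

>>> move_arm(rows=[[[0,0,-12,0,0.67],[0,0,-30,0,0.67],[0,0,-60,0,0.67],[0,0,-100,0,0.67],[0,0,-150,0,0],[0,0,-210,0,0],[0,0,-260,0,0],[0,0,-260,0,0]]])

```text
time_s: 23.45
eef_pos: [449.8, -107.3, 320.4]
ee_rot: [-0.002, 1.0, -0.004, 0.015]
force: [-0.2, -0.2, -1.3]
grip_width: 0.5
```

```bash
python3 - <<'E'
from h import *
to((450,120,320,None),(517.4,-198.6,300,-0.8))
E
```

```text
t 23.45 tcp [ 449.8 -107.3  320.4] yaw -0.45 z [ 0.03   0.005 -1.   ] j [-0.5   0.11  1.54  0.02  1.47 -0.49] F [-0.2 -0.2 -1.3] g 0.5
[-1.6, -227.3, 1.4] 0
[67.6, 90.9, 22.0] 0.06
```

>>> move_arm(rows=[[[0,-230,0,0,0],[0,-230,0,0,0],[0,-230,0,0,0],[0,-230,0,0,0],[0,-230,0,0,0],[0,-230,0,0,0]]])

```text
time_s: 24.2
eef_pos: [451.3, 122.2, 320.9]
ee_rot: [-0.002, 1.0, -0.004, 0.015]
force: [0.5, -0.0, 0.1]
grip_width: 0.503
```

```bash
python3 - <<'E'
from h import *
to((517.4,-198.6,300,-0.8))
t=eyes.capture("top");s=eyes.capture("side"); a=s["color"][130:280,260:380]
cv2.imwrite("pics/c8.png",np.hstack([cv2.resize(a,None,fx=2.8,fy=2.8,interpolation=cv2.INTER_CUBIC),cv2.resize(t["color"][165:249,330:420],None,fx=5,fy=5,interpolation=cv2.INTER_CUBIC)]))
E
```

```text
t 24.2 tcp [451.3 122.2 320.9] yaw -0.45 z [ 0.029  0.004 -1.   ] j [0.01 0.12 1.53 0.   1.47 0.02] F [ 0.5 -0.   0.1] g 0.503
[68.0, 320.3, 21.5] 0.06
```

View pics/c8.png

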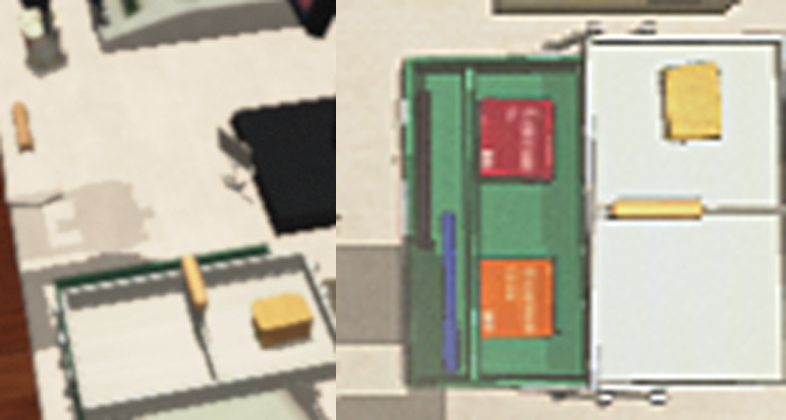

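Both cartons stand upright: purple at (480-552, 98-182) and orange at (480-552, 258-337). The cheese is in the tray and the pot looks undisturbed. Now back to the handle.

>>> move_arm(rows=[[[68,320,21,0,0],[68,320,21,0,0],[68,320,21,0,0],[68,320,21,0,0],[68,320,21,0,0],[68,320,21,0,0],[68,320,21,0,0],[68,320,21,0,0]]])

```text
time_s: 25.3
eef_pos: [517.0, -197.8, 301.2]
ee_rot: [-0.002, 1.0, -0.004, 0.015]
force: [-0.7, 0.5, 0.4]
grip_width: 0.499
```

```bash
python3 - <<'E'
from h import *
to((517.4,-198.6,210.5,-0.8))
E
```

```text
t 25.3 tcp [ 517.  -197.8  301.2] yaw -0.49 z [ 0.03   0.004 -1.   ] j [-0.59  0.33  1.32  0.02  1.47 -0.58] F [-0.7  0.5  0.4] g 0.499
[-2.3, 1.2, 90.6] 0.05
```

>>> move_arm(rows=[[[-0.5,0.5,25,0,0],[-1,1,50,0,0],[-2,1,72,0,0],[-2.2,1,85,0,0],[-2.3,1,90.5,0,0],[-2.3,1,90.5,0,0],[-2.3,1,90.5,0,-1],[-2.3,1,90.5,0,-1],[-2.3,1,90.5,0,-1],[-2.3,1,90.5,0,-1],[-2.3,1,90.5,0,-1],[-2.3,1,90.5,0,-1]]], squeeze=50)

```text
time_s: 26.8
eef_pos: [517.9, -198.5, 211.3]
ee_rot: [-0.002, 1.0, -0.004, 0.016]
force: [4.2, 1.0, 5.8]
grip_width: 0.154
```

```bash
python3 - <<'E'
from h import *
to((517.4,-198.6,210.5,-0.8))
p=sense()["eef_pos"]; r=rot(sense()["ee_rot"])
b=R.from_euler('z',-.8,degrees=True).apply([0,-1,0])
f=lambda q:b*110*(np.cos(.262)-np.cos(.262+q))+np.array([0,0,110*(np.sin(.262+q)-np.sin(.262))])
for q in np.arange(1.484,-0.01,-0.0675): print(round(q,3),r.inv().apply(f(q)-f(1.484)).round(1).tolist())
E
```

```text
t 26.8 tcp [ 517.9 -198.5  211.3] yaw -0.47 z [ 0.032  0.004 -0.999] j [-0.59  0.38  1.47  0.02  1.26 -0.58] F [4.2 1.  5.8] g 0.154
[-0.6, 0.1, 0.8] 0.06
1.484 [0.0, 0.0, 0.0]
1.416 [0.1, -7.4, -1.0]
1.349 [0.1, -14.8, -1.5]
1.282 [0.2, -22.2, -1.6]
1.214 [0.2, -29.6, -1.1]
1.147 [0.2, -36.9, -0.1]
1.079 [0.2, -44.2, 1.4]
1.012 [0.2, -51.4, 3.3]
0.944 [0.2, -58.4, 5.8]
0.877 [0.1, -65.2, 8.7]
0.809 [0.0, -71.8, 12.1]
0.742 [-0.0, -78.2, 15.9]
0.674 [-0.1, -84.3, 20.1]
0.607 [-0.3, -90.1, 24.7]
0.539 [-0.4, -95.6, 29.7]
0.472 [-0.5, -100.8, 35.1]
0.404 [-0.7, -105.5, 40.8]
0.337 [-0.8, -109.9, 46.8]
0.269 [-1.0, -113.8, 53.0]
0.202 [-1.2, -117.3, 59.6]
0.134 [-1.4, -120.4, 66.3]
0.067 [-1.6, -123.0, 73.3]
-0.001 [-1.8, -125.1, 80.4]
```

>>> move_arm(rows=[[[0,-7.5,-1,0,-1],[0,-15,-1.5,0,-1],[0,-22,-1.6,0,-1],[0,-29.5,-1.1,0,-1],[0,-37,-0.1,0,-1],[0,-44,1.4,0,-1],[0,-51.5,3.3,0,-1],[0,-58.5,5.8,0,-1],[0,-65,8.7,0,-1],[0,-72,12,0,-1],[0,-78,16,0,-1],[0,-84.5,20,0,-1]]])

```text
time_s: 28.3
eef_pos: [517.8, -112.6, 190.6]
ee_rot: [-0.003, 1.0, -0.004, 0.014]
force: [-7.1, 1.9, -0.3]
grip_width: 0.154
```

```bash
python3 - <<'E'
from h import *
to((517.5,-73,130.8,-0.8))
E
```

```text
t 28.3 tcp [ 517.8 -112.6  190.6] yaw -0.44 z [ 0.027  0.006 -1.   ] j [-0.44  0.35  1.57  0.02  1.19 -0.44] F [-7.1  1.9 -0.3] g 0.154
[-2.3, -39.3, 60.0] 0.06
```

>>> move_arm(rows=[[[0,-5.5,4.6,0,-1],[0,-11,9.6,0,-1],[-0.5,-16,15,0,-1],[-0.5,-20.5,20.7,0,-1],[-0.7,-25,26.7,0,-1],[-1,-29,33,0,-1],[-1,-32,39.5,0,-1],[-1.3,-35,46,0,-1],[-1.5,-37.5,53,0,-1],[-1.5,-39,58,0,-1],[-1.5,-39.5,61,0,-1],[-1.5,-39.5,61,0,-1]]])

```text
time_s: 29.8
eef_pos: [517.8, -73.0, 131.3]
ee_rot: [-0.002, 1.0, -0.004, 0.013]
force: [-16.4, 0.4, 17.5]
grip_width: 0.157
```

```bash
python3 - <<'E'
from h import *
to((517.5,-73,130.8,-0.8))
E
```

```text
t 29.8 tcp [517.8 -73.  131.3] yaw -0.42 z [ 0.026  0.005 -1.   ] j [-0.37  0.41  1.67  0.02  1.04 -0.37] F [-16.4   0.4  17.5] g 0.157
[-0.3, -0.0, 0.5] 0.06
```

The tray is closed: it travelled 80.0 mm down, and the upward reaction is 17 N. I'll release, rise and move aside.

>>> move_arm(rows=[[[0,0,0,0,-1],[1,0,0,0,0],[1,0,0,0,0],[1,0,0,0,0],[1,0,0,0,0],[0,0,-15,0,0],[0,0,-40,0,0],[0,0,-90,0,0],[0,0,-140,0,0],[0,0,-140,0,0]]])

```text
time_s: 31.05
eef_pos: [515.2, -74.1, 275.9]
ee_rot: [-0.001, 1.0, -0.004, 0.017]
force: [-0.1, -0.4, 0.1]
grip_width: 0.498
```

>>> move_arm(rows=[[[-60,-250,0,0,0],[-60,-250,0,0,0],[-60,-250,0,0,0],[-60,-250,0,0,0],[-60,-250,0,0,0],[-60,-250,0,0,0],[-60,-250,0,0,0]]])

```text
time_s: 31.92
eef_pos: [457.3, 175.2, 274.1]
ee_rot: [-0.001, 1.0, -0.004, 0.017]
force: [-0.2, -0.0, 1.1]
grip_width: 0.5
```

```bash
python3 - <<'E'
from h import *
to((517.5,-73,130.8,-0.8))
t=eyes.capture("top");s=eyes.capture("side"); a=s["color"][130:330,255:425]
cv2.imwrite("pics/c9.png",np.hstack([cv2.resize(a,None,fx=2.2,fy=2.2,interpolation=cv2.INTER_CUBIC),cv2.resize(t["color"][150:260,335:450],None,fx=3.5,fy=4,interpolation=cv2.INTER_CUBIC)]))
for n,c in(("side",s),("top",t)):
    d=np.abs(cv2.imread(f"pics/{n}0.png").astype(int)-c["color"]).max(2)
    w=(slice(200,340),slice(275,430)) if n=="side" else (slice(150,250),slice(343,450))
    print(n,"changed px in kit+jars",int((d[w]>40).sum()))
    if n=="top": print("pot",int((d[218:240,192:214]>40).sum()))
E
```

```text
t 31.93 tcp [457.3 175.2 274.1] yaw -0.52 z [ 0.034  0.001 -0.999] j [ 0.13  0.19  1.56 -0.    1.35  0.14] F [-0.2 -0.   1.1] g 0.5
[57.5, 247.8, 145.0] 0.05
side changed px in kit+jars 422
top changed px in kit+jars 3
pot 0
```

View pics/c9.png

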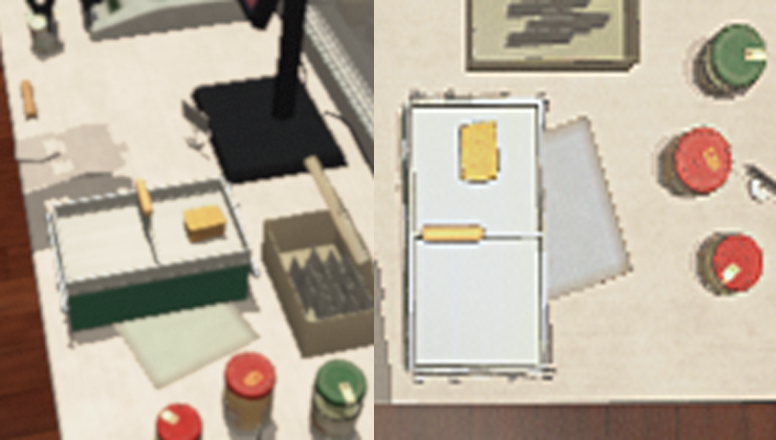

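The tray is closed with the cheese inside. In the top view the kit and jars are pixel-identical to the start (3 px differ), and the pot is unchanged.

```bash
python3 -c "
from rig import ctrl
print(ctrl.finish_job())"
```

```text
the job is handed in; nothing more can be done
None
```

The kit is packed and handed in at about 32 s. I swung the tray to its open stop and stood both cartons upright in the rear compartment, behind the marker channel. I then lowered the tray closed at about 0.5 rad/s while holding the handle, and released it only once it was seated.

**Deviation:** the interface allows only roll about the tool's axis, so I could not lean the tool 25 to 35 degrees. Instead I kept it vertical and gripped each carton about 12 mm off centre, so the gripper body stayed in front of the raised tray. I felt no contact while lowering the cartons.

**Last checks:**
- **Tray:** the handle came down 80.0 mm and pressed back with 17 N, so the tray is fully closed. In the final top view the kit and jar area matches the start image, with 3 pixels changed.
- **Cheese:** it is still in its half of the tray.
- **Cartons:** both were upright in the compartment in the last picture before closing; they can't be seen now.
- **Jars and pot:** all unmoved in the top view, with 0 pixels changed at the pot. The side view showed 422 changed pixels over the kit and jars. That picture showed nothing displaced, so I put it down to arm shadow but did not verify it.
- **Tool tilt:** the tool drifted about 2 degrees off vertical over the job, with no visible effect.

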